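# Dip the humidifier tank, then take off its filler cap

### The job

Get the pastry warmer's water tank ready for topping up: first take the dip gauge out of its stand, push its blade down into the slot in the tank's top until the handle's shoulders rest on the tank, and leave it standing there. Then take off the filler cap: its quarter-turn thread may be left- or right-handed, so feel which way it gives, turn it that way until it stops, and lift it straight off. Finish while still holding the cap level and still, well clear (a good hand's width) above its neck, and leave the things round about where they stand.

Things in the scene. Friction and masses are not known exactly. Their poses are not given: they have to be found in the camera images.
- tank: brushed steel box, 150 (x) by 270 (y) by 85 mm high, fixed to the counter. Origin: centre of its underside, z up. In its top: at y = +95 mm the gauge slot, at y = -75 mm the round filler neck
- tank_slot (a point): centre of the mouth of the gauge slot, level with the tank's top (85 mm above the counter). The slot is 26 mm long along the tank's x, 8 mm wide along the tank's y, 45 mm deep, with a thin black rubber lip. Axes as the tank's
- tank_neck (a point): centre of the top rim of the filler neck (a ring 60 mm across standing 6 mm above the tank's top, so 91 mm above the counter), where the cap's disc rests. Axes as the tank's
- cap: loose steel filler cap, 0.2 kg: disc 60 mm across, 8 mm thick. Origin on its axis at the disc's underside, z up; below it a stem with a 42 by 10 mm cross-lug along the cap's x, reaching 26.5 mm down. Closed, its x lies along the tank's x within 3 degrees. Which way it opens (anticlockwise or clockwise from above) differs between starts and cannot be seen; 2 mm of sideways play
- cap_grip (a point): middle of the cap's upright grip bar, on its axis 23 mm above the cap's origin: bar 46 mm long along the cap's x, 12 mm thick along its y, from 8 to 38 mm above the cap's origin. Turned the wrong way it meets a hard stop after 3 to 9 degrees; the right way it turns lightly, about 60 degrees to a hard stop. At that stop, or up to 4 degrees before, it lifts straight off; before that it is locked down
- gauge: loose flat dip gauge, 80 g, upright with its blade in the stand and its shoulders on the stand's top. Origin: centre of the blade's tip, z up. Steel blade 20 mm wide (x), 4 mm thick (y), from 0 to 40 mm, last 4 mm narrowed to 16 by 2.5 mm; black handle 36 (x) by 12 mm (y) from 40 to 80 mm. Home in the tank its tip is 40 mm below the slot's mouth; either way round
- holder: grey gauge stand, fixed, 60 (x) by 44 (y) by 50 mm high, with a 24 by 8 mm slot along its x. Origin: centre of its underside. At the start the gauge's tip is 10 mm above the counter on the stand's axis, the gauge's axes along the stand's
- mug: white mug 80 mm across, 90 mm high, to be left alone; origin at its underside
- jar: amber jar 70 mm across, 90 mm high, to be left alone; origin at its underside
- shaker: aluminium shaker 40 mm across, 75 mm high, to be left alone; origin at its underside
- pastry_plate: white plate 124 mm across with a croissant on it, about 56 mm high in all, to be left alone; origin at its underside
- tongs: steel tongs lying on the counter, 230 mm long along x, 12 mm high, to be left alone; origin at their middle
Things that resemble listed ones, but are neither listed nor needed, are in the scene too. Leave any pink, purple or red look-alike of the cap alone.

How it is judged:
By the outcome, as a careful person would: the job done as asked, in the order asked, and still so for the second after the job is handed in, while the arm keeps its last pose, push and grip.
It also fails if it takes over 51 s, if anything falls off the work surface, if the arm or the gripper's body presses on something with over 40 N, if the wrist force passes 120 N, or if a joint passes its speed limit or range.

### The arm

A 7-joint arm with a two-finger parallel gripper is mounted at the origin on the work surface. World frame = base frame: x ahead of the robot, y to its left, z up, the work surface at z = 0. Lengths are in m, angles in rad, forces in N, time in s.
With the tool pointing down it reaches from about 0.425 to 0.925 m from the base axis. Payload 6.8 kg.
Tool frame: the origin (TCP) lies on the front face of the gripper's body, between the roots of the fingers; the fingertips stand 73 mm ahead of it and the grasp point (between the pads) lies 54 mm ahead of it; z points along the fingers, x is the direction in which the jaws open and shut, and the axes are right-handed (so a half turn about z gives the same grasp; the last joint's range is limited). The gripper opens to 85 mm and grips with 20 to 120 N. Pads are 22 mm wide; open, the fingers measure 114 mm over their backs; the gripper's body (76 mm by 85 mm) begins 54 mm behind the grasp point. The pads swing forward as they close: fully open they stand 13 mm farther back than shut.
Start: joints at [1.13, 0.477, 0.022, 1.555, -0.011, 1.109, -0.083], TCP at [0.221, -0.638, 0.304] pointing down, gripper open.
Joint ranges: [-2.96, 2.96], [-0.34, 2.1], [-1.41, 1.46], [0.24, 2.44], [-1.37, 4.51], [0.17, 1.92], [-2.96, 2.96]. Speed limits (rad/s): [2.39, 2.39, 3.14, 3.14, 3.14, 3.14, 3.14].

### API

Orientations are given as a unit quaternion [w, x, y, z].
In Python, from station import get_obs, read_camera, hand_in gives the robot as it stands. The module is installed in compiled form; this text tells all that it offers.
- The arm moves only by the shell command python3 -m creep 'ROWS' [FORCE]. ROWS is JSON, a list that holds one entry, the list of rows, each a list of 7 numbers: the turn, a rotation vector about the tool's x, y, z in rad, then the shift along the tool's x, y, z in m, then the finger opening in m, from 0 to 0.0854. A call has 1 to 20 rows; each row shifts and turns the pose as measured when the row begins, along the tool's axes as they then stand; what a row does not reach is not made up. A row lasts 1/12 s, in which the tool goes at most 41.7 mm and 7.16 degrees, less where a joint would pass 70% of its speed; a pose out of reach is approached as far as the arm can. A call is refused whole if a number of a shift passes 0.0417 or a number of a turn 0.125, either way. A call with a gripper value outside its range is refused whole. The fingers move at their own pace and stop on an object; FORCE is the grip in N (left out, the last holds). Time passes only in rows, so rows that do not move let the fingers close. It gives the time, the measured TCP pose, the force and the opening at its end, in the units of the state.
- get_obs(): the state, without advancing time (a new reading comes with each control period).
- read_camera(name): name is "scene" or "top" or "wrist"; returns a dict with "color" (420x560x3 uint8, red, green, blue), "range_z" (420x560 float32, m along the optical axis (not along the pixel's ray), 0 where there is no reading), "fovy" (degrees; the focal length in pixels is half the picture's height over the tangent of half this angle, whatever the lens; pixels are square), "cx", "cy" (the principal point, pixels), "rvec" (rotation vector, rad) and "tvec" (3), from world to camera coordinates, as OpenCV has them. Camera axes: x right, y down, z forward; pixel columns grow to the right and rows downward; lengths in m; the calibration is good to about 2 mm. The wrist camera is an equidistant fisheye: a pixel r from the principal point sees the ray r / f radians off the axis. A picture is of the moment at which its call begins.
- hand_in(): hands the job in, once; it reports no verdict.
The state is a dict: "t": time; "q": joint angles; "joint_vel": joint speeds; "joint_torque": joint torques, N m; "eef_pos": TCP position; "tool_rot": TCP orientation; "contact_force": force on the tool from outside, world axes, zero at the start; "torque": the same for the moment, N m; "gripper_width": opening from 0.0 (shut) to 1.0 (fully open).
Only numpy, scipy, OpenCV 4.12 (cv2) and the standard library are available. Lean on these libraries where they do the work, as an engineer would, in place of code of your own. Each camera call takes 0.05 s, during which the arm holds its last target.

## Working session

There is one attempt and no reset: what is moved stays moved. The work goes in short steps, Python scripts to look and compute and a shell command to move; the robot and the scene stay as the last step left them, time stands still between calls to the robot, and variables do not carry over. Pictures are saved under pics/ and viewed, and the job is handed in when it is done.

```bash
mkdir -p pics; ls; cat > h.py <<'E'
import numpy as np, cv2
from station import get_obs, read_camera
from scipy.spatial.transform import Rotation as R
def cam(n):
    c=read_camera(n); c['f']=210/np.tan(np.radians(c['fovy'])/2); c['R']=R.from_rotvec(np.array(c['rvec']).ravel()).as_matrix(); c['t']=np.array(c['tvec']).ravel(); c['n']=n; return c
def ray(c,u,v):
    x=(np.asarray(u,float)-c['cx'])/c['f'];y=(np.asarray(v,float)-c['cy'])/c['f']
    if c['n']=='wrist':
        r=np.hypot(x,y); s=np.where(r>1e-9,np.sin(r)/np.maximum(r,1e-9),1.); d=np.stack([x*s,y*s,np.cos(r)],-1)
    else: d=np.stack([x,y,np.ones_like(x)],-1)
    return d@c['R'], -c['R'].T@c['t']
def onplane(c,u,v,z):
    d,o=ray(c,u,v); k=(z-o[2])/d[...,2]; return o+k[...,None]*d
def pts(c):
    v,u=np.mgrid[0:420,0:560]; d,o=ray(c,u,v); z=c['range_z']
    k=z/(d@c['R'].T)[...,2]; return o+k[...,None]*d
def save(c,n,crop=None,s=1):
    im=c['color'][...,::-1]
    if crop: im=im[crop[1]:crop[3],crop[0]:crop[2]]
    cv2.imwrite('pics/'+n,cv2.resize(im,None,fx=s,fy=s,interpolation=cv2.INTER_CUBIC))
E
python3 - <<'E'
from h import *
import pickle
o=get_obs();print(o)
for n in['scene','top','wrist']:
    c=cam(n);save(c,n+'0.png');pickle.dump(c,open(n+'0.pkl','wb'));print(n,c['fovy'],-c['R'].T@c['t'],c['R'][2])
E
```

```text
pics
{'t': 0.0, 'q': array([ 1.12986423,  0.47780451,  0.02234745,  1.55646327, -0.0115096 ,
        1.10930823, -0.08306829]), 'joint_vel': array([ 0.00165071, -0.00025246, -0.00140057, -0.00029019, -0.0001849 ,
        0.00172075,  0.00162364]), 'joint_torque': array([-8.50591005e-04, -5.96467602e+01,  1.60715651e+00, -2.81198841e+01,
        1.23611200e-02,  9.38104960e-03,  4.09365998e-05]), 'eef_pos': array([ 0.22037607, -0.63751704,  0.3029178 ]), 'tool_rot': array([-4.82471102e-04,  8.14481308e-01, -5.80189054e-01, -7.92212509e-04]), 'contact_force': array([ 0.75865878, -0.25937547, -0.15291549]), 'torque': array([0.00964291, 0.03807805, 0.02002052]), 'gripper_width': 0.9974885013918541}
scene 43.9299104075358 [1.28095625 1.00452748 0.92781348] [-0.49204222 -0.66137573 -0.56610652]
top 47.52721989882527 [0.3272359  0.01188489 1.36834757] [ 0.17222583  0.01371949 -0.98496195]
wrist 65.70646984690485 [ 0.28806103 -0.61345511  0.3742361 ] [-0.26948215 -0.0908116  -0.95871405]
```

View pics/scene0.png

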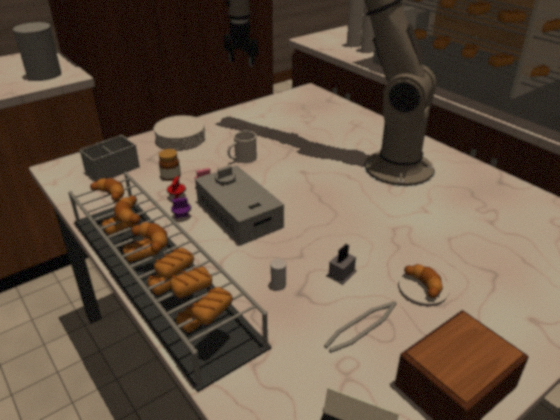

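View pics/top0.png

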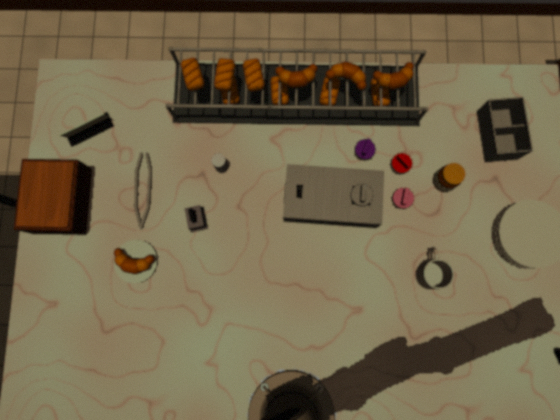

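View pics/wrist0.png

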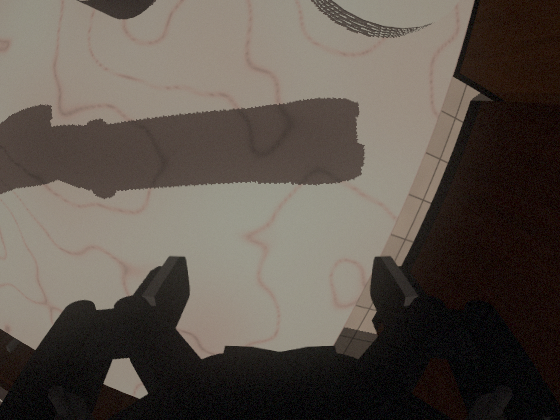

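Top view: the tank is at about (335,195), with the gauge slot at (299,191) and the steel cap on its neck at (361,195). The gauge in its stand is at (197,217). Look-alike caps are at (365,149) purple, (402,162) red and (403,198) pink. The one I need is the steel one at (361,195), on the tank. I'll confirm it in an enlarged crop.

```bash
python3 - <<'E'
from h import *
import pickle
c=pickle.load(open('top0.pkl','rb'));save(c,'top0c.png',(175,135,425,245),3.2)
c=pickle.load(open('scene0.pkl','rb'));save(c,'scene0c.png',(160,140,370,290),3.6)
E
```

```text
(no output)
```

View pics/top0c.png

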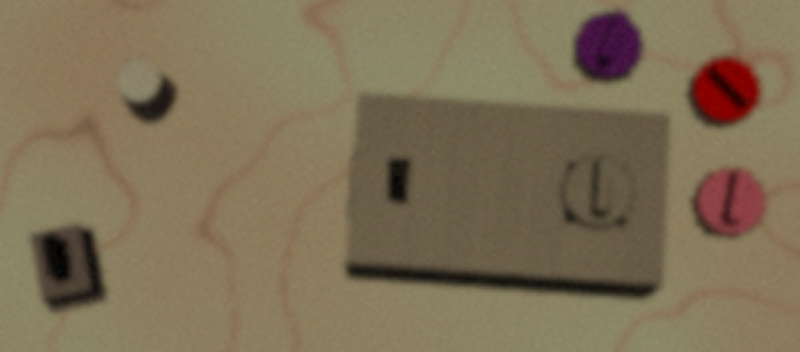

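View pics/scene0c.png

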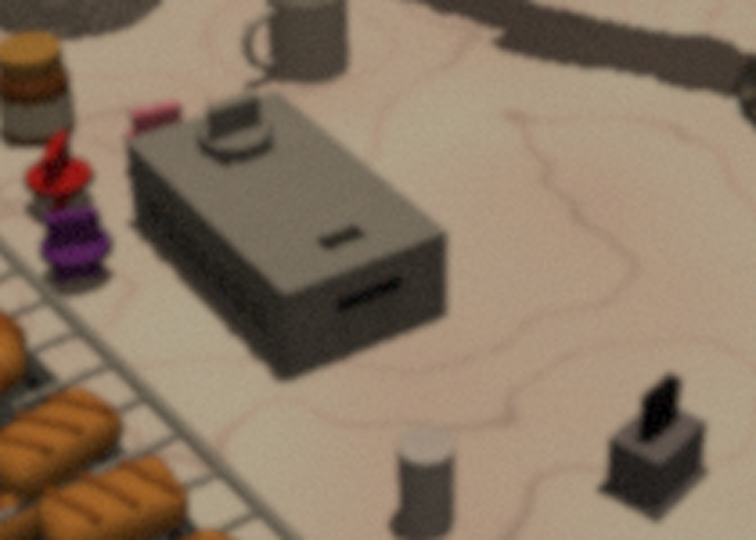

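The crop confirms it: the steel cap sits on the tank's neck with its bar along the tank's x, and the gauge is black and upright in the grey stand. Next I measure them from the range data.

```bash
python3 - <<'E'
from h import *
import pickle
for n in ['top','scene']:
    c=pickle.load(open(n+'0.pkl','rb'));P=pts(c);rz=c['range_z']>0
    g=cv2.cvtColor(c['color'],cv2.COLOR_RGB2HSV)
    win=dict(top=dict(tank=(270,150,395,235),hold=(180,198,212,235),slot=(292,180,308,204)),scene=dict(tank=(190,165,290,240),hold=(325,240,362,285),slot=(245,198,265,212)))[n]
    def sub(k):
        m=np.zeros((420,560),bool);a,b,d,e=win[k];m[b:e,a:d]=1;return m&rz
    m=sub('tank')&(abs(P[...,2]-.085)<.004)
    print(n,'table z',np.median(P[...,2][sub('tank')&(P[...,2]<.02)]) if (sub('tank')&(P[...,2]<.02)).any() else None)
    q=P[m];print('tank n',m.sum(),'z',q[:,2].mean(),q[:,2].std());print(cv2.minAreaRect(q[:,:2].astype(np.float32)*1000))
    for z0,z1,k in[(.1,.14,'tank'),(.044,.056,'hold'),(.075,.1,'hold')]:
        m=sub(k)&(P[...,2]>z0)&(P[...,2]<z1);q=P[m]
        if len(q)>5: print(k,z0,len(q),q.mean(0)*1000,'z',np.percentile(q[:,2],[50,90,98]),cv2.minAreaRect(q[:,:2].astype(np.float32)*1000))
    v=g[...,2];m=sub('slot');th=40;m&=v<th
    vv,uu=np.nonzero(m);print('slot px',len(uu),uu.mean(),vv.mean(),onplane(c,uu.mean(),vv.mean(),.085)*1000, np.median(v[sub('slot')]))
    W=onplane(c,uu,vv,.085)[:,:2].astype(np.float32)*1000;print(cv2.minAreaRect(W))
E
```

```text
top table z -9.88048231216343e-05
tank n 4260 z 0.08489144296632155 0.001989683700252596
((596.9505615234375, -107.94566345214844), (269.9849548339844, 151.70761108398438), 86.6951904296875)
tank 0.1 185 [ 592.04699411 -180.83382819  115.51126173] z [0.11606638 0.13006394 0.13220768] ((594.1130981445312, -181.5133514404297), (52.58768844604492, 57.866668701171875), 17.344480514526367)
hold 0.044 244 [530.17669261 279.33884239  49.70715885] z [0.04997585 0.05293472 0.05465677] ((532.0997314453125, 281.06805419921875), (61.16745376586914, 44.662681579589844), 13.983691215515137)
hold 0.075 69 [531.03582913 279.79768767  87.35064907] z [0.08868642 0.09149652 0.09214668] ((531.580078125, 280.5985412597656), (34.851287841796875, 11.859939575195312), 14.880423545837402)
slot px 46 298.7173913043478 190.54347826086956 [604.18749731 -13.04489876  85.        ] 104.0
((602.94677734375, -13.847246170043945), (28.11879539489746, 11.013111114501953), 0.7613458633422852)
scene table z 0.0008798493565544963
tank n 2249 z 0.08540366708655102 0.0017297582509870702
((597.5748291015625, -104.89141845703125), (277.14288330078125, 155.6474609375), 87.22151947021484)
tank 0.1 188 [ 609.59368751 -163.13591611  114.59664859] z [0.11525945 0.12909132 0.13155719] ((716.788330078125, -79.00457763671875), (357.87103271484375, 55.90580749511719), 38.685787200927734)
hold 0.044 223 [539.26507186 290.40021626  50.14386964] z [0.05022503 0.05293672 0.05498037] ((532.5810546875, 284.3394470214844), (66.60997009277344, 46.11384582519531), 12.480234146118164)
hold 0.075 87 [535.7443978  286.22290824  86.24154414] z [0.08761429 0.09180857 0.09357439] ((532.0559692382812, 284.48101806640625), (40.90134048461914, 15.72125244140625), 16.715700149536133)
slot px 0 nan nan [nan nan nan] 116.0
((0.0, 0.0), (0.0, 0.0), 0.0)<stdin>:16: RuntimeWarning: Mean of empty slice.
  ret = ret.dtype.type(ret / rcount)
```

Steel cap and gauge poses are consistent with the given sizes:
- **Tank:** 270×152 mm at (597,-108), yaw about -3.2°. The predicted slot at (602.4,-13.1) matches the measured one at (603.5,-13.5).
- **Gauge:** at (531.6,280.6), yaw about 14.5°.

I'm starting the first swing.

```bash
python3 -m creep '[[[0,0,0,-0.0201,-0.0338,0,0.05],[0,0,0,-0.0201,-0.0338,0,0.05],[0,0,0,-0.0201,-0.0338,0,0.05],[0,0,0,-0.0201,-0.0338,0,0.05],[0,0,0,-0.0201,-0.0338,0,0.05],[0,0,0,-0.0201,-0.0338,0,0.05],[0,0,0,-0.0201,-0.0338,0,0.05],[0,0,0,-0.0201,-0.0338,0,0.05],[0,0,0,-0.0201,-0.0338,0,0.05],[0,0,0,-0.0201,-0.0338,0,0.05],[0,0,0,-0.0201,-0.0338,0,0.05],[0,0,0,-0.0201,-0.0338,0,0.05],[0,0,0,-0.0201,-0.0338,0,0.05]]]' 30
```

```text
t: 1.23
eef_pos: [0.5554, -0.2415, 0.2969]
tool_rot: [0.003, 0.808, -0.59, -0.004]
contact_force: [0.6, -0.2, -0.6]
gripper_width: 0.587
```

```bash
python3 -m creep '[[[0,0,0,-0.036,-0.0098,0.005,0.05],[0,0,0.02,-0.036,-0.0098,0.005,0.05],[0,0,0.02,-0.036,-0.0098,0.005,0.05],[0,0,0.02,-0.036,-0.0098,0.005,0.05],[0,0,0,-0.036,-0.0098,0.005,0.05],[0,0,0,-0.036,-0.0098,0.005,0.05],[0,0,0,-0.036,-0.0098,0.005,0.05],[0,0,0,-0.036,-0.0098,0.005,0.05],[0,0,0,-0.036,-0.0098,0.005,0.05],[0,0,0,-0.036,-0.0098,0.005,0.05],[0,0,0,-0.036,-0.0098,0.005,0.05],[0,0,0,-0.036,-0.0098,0.005,0.05],[0,0,0,-0.036,-0.0098,0.005,0.05],[0,0,0,-0.036,-0.0098,0.005,0.05]]]' 30
python3 - <<'E'
from h import *
import pickle
o=get_obs();print(o['eef_pos'],R.from_quat(o['tool_rot'],scalar_first=True).as_matrix(),o['q'])
c=cam('wrist');save(c,'wrist1.png');pickle.dump(c,open('wrist1.pkl','wb'))
E
```

```text
t: 2.4
eef_pos: [0.5584, 0.305, 0.2218]
tool_rot: [0.003, 0.789, -0.615, -0.002]
contact_force: [0.6, 0.4, 0.2]
gripper_width: 0.589
[0.55844198 0.30498821 0.22182818] [[ 0.24349966 -0.96987513 -0.00708101]
 [-0.9699003  -0.24348435 -0.00296199]
 [ 0.00114864  0.00758911 -0.99997054]] [-0.37422815  0.51873197 -0.30489462  1.70588232  0.18138191  0.9524239
 -2.0728809 ]
```

View pics/wrist1.png

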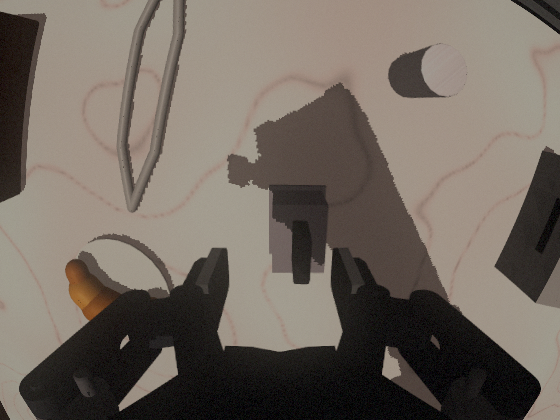

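The gauge handle shows as a black bar at columns 292–312, rows 222–283, on the grey stand between the jaws. I'll refine its position with the wrist view.

```bash
python3 - <<'E'
from h import *
import pickle
c=pickle.load(open('wrist1.pkl','rb'));P=pts(c);
save(c,'wrist1c.png',(250,170,350,300),5)
m=np.zeros((420,560),bool);m[180:290,262:332]=1;m&=c['range_z']>0
for z0,z1 in[(.085,.096),(.045,.056)]:
    k=m&(P[...,2]>z0)&(P[...,2]<z1);q=P[k]*1000
    vv,uu=np.nonzero(k);print(z0,len(q),q.mean(0),np.median(q[:,2]),cv2.minAreaRect(q[:,:2].astype(np.float32)),uu.min(),uu.max(),vv.min(),vv.max())
E
```

```text
0.085 809 [532.97967828 283.322569    90.6092577 ] 90.89727010093468 ((531.1954956054688, 282.4930419921875), (35.54487991333008, 12.210125923156738), 13.59715461730957) 293 311 236 283
0.045 2847 [535.82053706 284.7788559   51.05335048] 51.13677034048536 ((530.942626953125, 282.2989807128906), (60.74184799194336, 44.57297897338867), 13.325028419494629) 272 328 202 272
```

View pics/wrist1c.png

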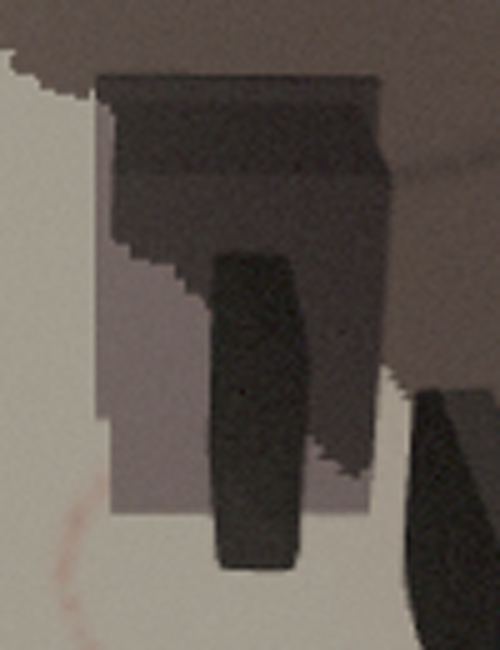

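```bash
cat > st.py <<'E'
from h import *
o=get_obs();M=R.from_quat(o['tool_rot'],scalar_first=True).as_matrix();d=M.T@[0,0,-1]
print('t',round(o['t'],2),'p',o['eef_pos'].round(4),'jaw',np.degrees(np.arctan2(M[1,0],M[0,0])).round(2),'levelturn',(-d[1]).round(4),d[0].round(4),'F',o['contact_force'].round(1),'T',o['torque'].round(2),'w',round(o['gripper_width']*85.4,1),'q7',o['q'][6].round(2))
import sys
if len(sys.argv)>2:
    dx,dy=float(sys.argv[1])-o['eef_pos'][0],float(sys.argv[2])-o['eef_pos'][1]
    if len(sys.argv)>3:
        T=[dx,dy,float(sys.argv[3])-o['eef_pos'][2]]
    else: T=[dx,dy,0]
    print('toolshift',(M.T@T).round(4))
    if len(sys.argv)>4: print('turn z rad',np.radians((M and 0) if 0 else (np.degrees(np.arctan2(M[1,0],M[0,0]))-float(sys.argv[4])+180)%360-180).round(4))
E
python3 -m creep '[[[0.0076,-0.001,0.01,0.0155,0.0319,0.02,0.05],[0,0,0,0,0,0.01,0.05]]]' 30; python3 st.py .5312 .2822 .130 -76.5
```

```text
t: 2.62
eef_pos: [0.5233, 0.2967, 0.1885]
tool_rot: [-0.001, 0.791, -0.611, -0.005]
contact_force: [-3.3, -1.9, -2.9]
gripper_width: 0.587
t 2.62 p [0.5233 0.2967 0.1885] jaw -75.38 levelturn 0.0044 0.0087 F [-3.3 -1.9 -2.9] T [-0.19  0.12 -0.04] w 50.1 q7 -2.09
toolshift [ 0.0165 -0.0042  0.0583]
turn z rad 0.0195
```

```bash
python3 -m creep '[[[0,0,0,0,0,0,0.05],[0.003,0.004,0.015,0.012,-0.003,0,0.05],[0,0,0,0,0,0,0.05]]]' 30; python3 st.py .5312 .2822 .130 -76.5
```

```text
t: 2.87
eef_pos: [0.5269, 0.2839, 0.1855]
tool_rot: [0.002, 0.787, -0.617, -0.003]
contact_force: [1.0, -1.7, 0.1]
gripper_width: 0.59
t 2.87 p [0.5269 0.2839 0.1855] jaw -76.15 levelturn 0.0076 0.0019 F [ 1.  -1.7  0.1] T [-0.02 -0.07  0.01] w 50.3 q7 -2.09
toolshift [ 0.0028 -0.0042  0.0555]
turn z rad 0.006
```

```bash
python3 -m creep '[[[0.006,0.002,0.006,0.0028,-0.0042,0.012,0.05],[0,0,0,0,0,0.014,0.05],[0,0,0,0,0,0.014,0.05],[0,0,0,0,0,0.01,0.05],[0,0,0,0,0,0,0.05]]]' 30; python3 st.py .5312 .2822 .130 -76.5
```

```text
t: 3.28
eef_pos: [0.5411, 0.2799, 0.1366]
tool_rot: [-0.005, 0.782, -0.623, 0.003]
contact_force: [-0.2, 0.2, -0.3]
gripper_width: 0.583
t 3.28 p [0.5411 0.2799 0.1366] jaw -77.12 levelturn -0.0124 0.0014 F [-0.2  0.2 -0.3] T [ 0.03 -0.01 -0.02] w 49.8 q7 -2.12
toolshift [-0.0044  0.0092  0.0065]
turn z rad -0.0108
```

```bash
python3 -m creep '[[[-0.009,0.001,-0.01,-0.0044,0.008,0.006,0.05],[0,0,0,0,0,0,0.05],[0,0,0,0,0,0,0.05]]]' 30; python3 st.py .5312 .2822 .130 -76.5
```

```text
t: 3.53
eef_pos: [0.5334, 0.2824, 0.1304]
tool_rot: [-0.002, 0.785, -0.62, 0.001]
contact_force: [0.1, 0.1, 0.7]
gripper_width: 0.587
t 3.53 p [0.5334 0.2824 0.1304] jaw -76.61 levelturn -0.0042 0.0004 F [0.1 0.1 0.7] T [ 0.   -0.03  0.01] w 50.1 q7 -2.12
toolshift [-0.0003  0.0022  0.0004]
turn z rad -0.002
```

Aligned, so I close on the handle.

```bash
python3 -m creep '[[[-0.004,0,0,0,0.002,0.001,0.03],[0,0,0,0,0,0,0.02],[0,0,0,0,0,0,0.0],[0,0,0,0,0,0,0.0],[0,0,0,0,0,0,0.0],[0,0,0,0,0,0,0.0]]]' 40; python3 st.py .5312 .2822 .130 -76.5
```

```text
t: 4.03
eef_pos: [0.5318, 0.283, 0.1313]
tool_rot: [-0.002, 0.785, -0.62, 0.0]
contact_force: [-1.3, 0.2, 0.2]
gripper_width: 0.136
t 4.03 p [0.5318 0.283  0.1313] jaw -76.57 levelturn -0.0029 0.0016 F [-1.3  0.2  0.2] T [-0.03  0.01 -0.09] w 11.6 q7 -2.12
toolshift [0.0006 0.0007 0.0013]
turn z rad -0.0012
```

Gripped: the opening reads 11.6 mm, against a 12 mm handle. Now I lift straight up.

```bash
python3 -m creep '[[[-0.002,0.001,0,0,0,-0.008,0.0],[0,0,0,0,0,-0.012,0.0],[0,0,0,0,0,-0.015,0.0],[0,0,0,0,0,-0.015,0],[0,0,0,0,0,-0.02,0],[0,0,0,0,0,-0.02,0],[0,0,0,0,0,-0.015,0],[0,0,0,0,0,0,0]]]' 40; python3 st.py .6025 -.0131 .240 -93.3
```

```text
t: 4.7
eef_pos: [0.5318, 0.283, 0.2471]
tool_rot: [-0.001, 0.785, -0.619, 0.0]
contact_force: [0.2, 0.0, -1.1]
gripper_width: 0.134
t 4.7 p [0.5318 0.283  0.2471] jaw -76.55 levelturn -0.0022 0.0012 F [ 0.2  0.  -1.1] T [ 0.03 -0.   -0.  ] w 11.5 q7 -2.07
toolshift [3.044e-01 2.000e-04 6.700e-03]
turn z rad 0.2923
```

```bash
python3 -m creep '[[[0,0,0,0.02,0,0,0.0],[0,0,0,0.03,0,0,0.0],[0,0,0,0.03,0,0,0],[0,0,0,0.03,0,0,0],[0,0,0,0.03,0,0,0],[0,0,0,0.03,0,0,0],[0,0,0,0.03,0,0,0],[0,0,0,0.03,0,0,0],[0,0,0,0.02,0,0,0],[0,0,0.07,0.01,0,0,0],[0,0,0.07,0,0,0,0],[0,0,0.07,0,0,0,0],[0,0,0.05,0,0,0,0],[0,0,0,0,0,0,0]]]' 40; python3 st.py .6025 -.0131 .240 -93.3
python3 - <<'E'
from h import *
import pickle
for n in['wrist','top','scene']:
    c=cam(n);save(c,n+'2.png');pickle.dump(c,open(n+'2.pkl','wb'))
E
```

```text
t: 5.87
eef_pos: [0.5927, 0.0176, 0.2467]
tool_rot: [0.003, -0.694, 0.72, 0.001]
contact_force: [0.8, 0.5, -0.5]
gripper_width: 0.135
t 5.87 p [0.5927 0.0176 0.2467] jaw -92.06 levelturn -0.0027 0.0047 F [ 0.8  0.5 -0.5] T [-0.04  0.05 -0.06] w 11.5 q7 -1.82
toolshift [ 0.0304 -0.0109  0.0066]
turn z rad 0.0217
```

View pics/wrist2.png

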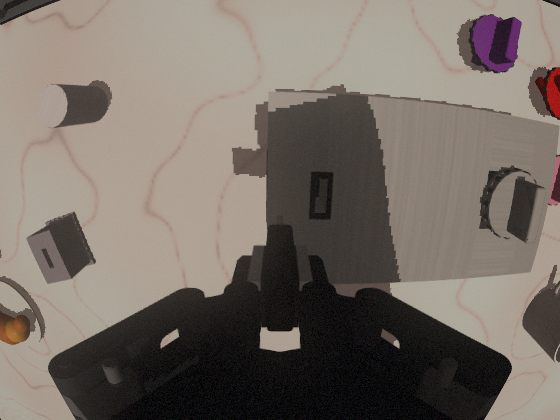

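The slot with its black lip shows at (321,195), the cap at (512,204), and the gauge is in the jaws at (280,240) with its blade tip near (281,220). I measure the slot and the gauge tip from this view.

```bash
python3 - <<'E'
from h import *
import pickle
c=pickle.load(open('wrist2.pkl','rb'));P=pts(c)
save(c,'wrist2c.png',(240,150,360,340),3.1)
g=cv2.cvtColor(c['color'],cv2.COLOR_RGB2GRAY)
sub=g[162:228,300:342];
m=np.zeros_like(g);m[162:228,300:342]=(sub<38)
cs,_=cv2.findContours(m,cv2.RETR_EXTERNAL,cv2.CHAIN_APPROX_NONE);k=max(cs,key=cv2.contourArea)[:,0]
print(np.median(sub),k.min(0),k.max(0))
W=onplane(c,k[:,0],k[:,1],.085)[:,:2].astype(np.float32)*1000;r=cv2.minAreaRect(W);print('slot lip',r)
# tank top
mm=(abs(P[...,2]-.085)<.004)&(c['range_z']>0);mm[:,:230]=0;mm[300:]=0
q=P[mm];print('tanktop z',np.median(q[:,2]));print(cv2.minAreaRect(q[:,:2].astype(np.float32)*1000))
# cap bar
mm=(P[...,2]>.12)&(P[...,2]<.14)&(c['range_z']>0);mm[:,:440]=0;q=P[mm];print('cap',len(q),q.mean(0)*1000,np.percentile(q[:,2],95)); print(cv2.minAreaRect(q[:,:2].astype(np.float32)*1000))
# predicted tip
o=get_obs();M=R.from_quat(o['tool_rot'],scalar_first=True).as_matrix()
for L in(.0413,.0813,.1213):
  for s in(-.01,.01):
    p=o['eef_pos']+M@[0,s,L];x=c['R']@p+c['t'];th=np.arctan2(np.hypot(x[0],x[1]),x[2]);d=x[:2]/np.hypot(*x[:2]);print(L,s,np.array([c['cx'],c['cy']])+c['f']*th*d)
vv,uu=np.nonzero((c['range_z']>0)&(P[...,2]>.118)&(P[...,2]<.17)&(np.abs(np.arange(560)-281)<18)[None]);
q=P[vv,uu];b=(q[:,2]<.16);print(len(q));
for z in np.arange(.12,.17,.008):
    s=(q[:,2]>=z)&(q[:,2]<z+.008)
    if s.sum()>4: print(z,s.sum(),((q[s]-o['eef_pos'])@M).min(0).round(4),((q[s]-o['eef_pos'])@M).max(0).round(4))
E
```

```text
57.0 [309 172] [332 218]
slot lip ((600.7926635742188, -11.858144760131836), (16.238832473754883, 35.895721435546875), 86.82471466064453)
tanktop z 0.08612249303282385
((595.4712524414062, -107.32450866699219), (271.7464294433594, 151.05032348632812), 86.77232360839844)
cap 960 [ 592.76256229 -178.41199781  127.46031281] 0.13075674579162708
((591.5640869140625, -180.3338165283203), (14.26218318939209, 46.30427932739258), 88.67481231689453)
0.0413 -0.01 [279.34919081 272.46209975]
0.0413 0.01 [279.60411839 313.6527815 ]
0.0813 -0.01 [279.41396749 234.34695295]
0.0813 0.01 [279.61225101 269.30635968]
0.1213 -0.01 [279.45508032 210.20150217]
0.1213 0.01 [279.61668222 239.88844049]
75
0.128 13 [-0.0015 -0.0088  0.1117] [ 0.0021 -0.0085  0.1145]
0.136 34 [-0.0014 -0.0092  0.1031] [ 0.0021 -0.0084  0.1109]
0.14400000000000002 14 [-0.0014 -0.0091  0.0988] [ 0.002  -0.0082  0.1028]
0.16800000000000004 14 [-0.0055 -0.0166  0.077 ] [ 0.0047 -0.0155  0.0776]
```

View pics/wrist2c.png

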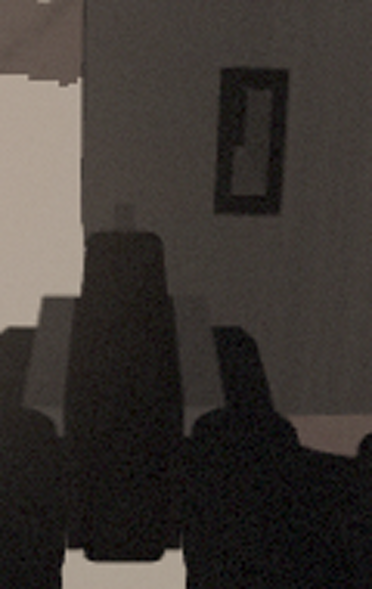

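The measured slot centre is (600.8,-11.9) with yaw -3.2°. The gauge sits about 1.2 mm towards the base relative to the TCP. The TCP should therefore be at (602.1,-12.0), with the tip hovering just above the lip.

```bash
python3 -m creep '[[[-0.002,0.004,0.02,0.015,-0.005,0.006,0.0],[0,0,0,0.012,-0.004,0.006,0.0],[0,0,0,0,0,0.006,0],[0,0,0,0,0,0.005,0],[0,0,0,0,0,0,0]]]' 40; python3 st.py .6021 -.0120 .216 -93.2
```

```text
t: 6.43
eef_pos: [0.6014, -0.0116, 0.2212]
tool_rot: [0.0, -0.69, 0.724, 0.0]
contact_force: [-0.2, -0.0, -0.4]
gripper_width: 0.134
t 6.43 p [ 0.6014 -0.0116  0.2212] jaw -92.8 levelturn -0.0005 0.0007 F [-0.2 -0.  -0.4] T [-0.    0.07  0.02] w 11.5 q7 -1.79
toolshift [ 0.0004 -0.0008  0.0052]
turn z rad 0.007
```

```bash
python3 -m creep '[[[0,0,0.006,0.0004,-0.0008,0.005,0.0],[0,0,0,0,0,0.003,0],[0,0,0,0,0,0,0]]]' 40; python3 st.py .6021 -.0120 .206 -93.2
python3 - <<'E'
from h import *
import pickle
c=cam('wrist');pickle.dump(c,open('wrist3.pkl','wb'));save(c,'wrist3c.png',(230,150,340,320),3.4)
c=cam('scene');pickle.dump(c,open('scene3.pkl','wb'));save(c,'scene3c.png',(200,120,300,230),5)
E
```

```text
t: 6.68
eef_pos: [0.6018, -0.0116, 0.2116]
tool_rot: [0.0, -0.688, 0.726, 0.001]
contact_force: [0.7, -0.5, -0.0]
gripper_width: 0.135
t 6.68 p [ 0.6018 -0.0116  0.2116] jaw -93.13 levelturn 0.0009 0.0012 F [ 0.7 -0.5 -0. ] T [-0.05  0.03 -0.03] w 11.5 q7 -1.79
toolshift [ 0.0004 -0.0003  0.0056]
turn z rad 0.0011
```

View pics/wrist3c.png

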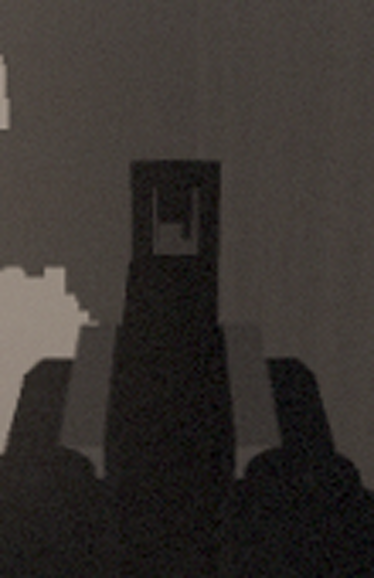

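View pics/scene3c.png

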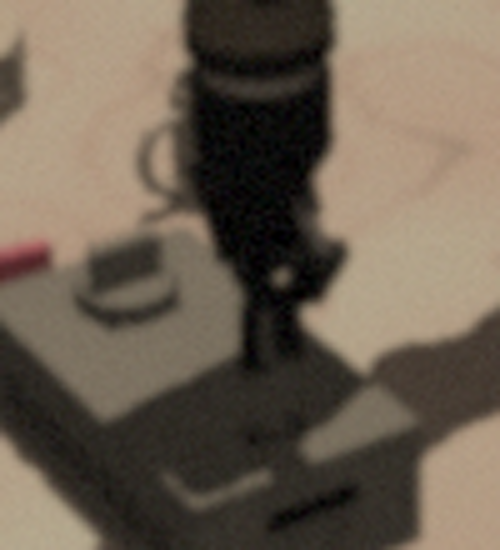

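The blade sits centred across the slot (crop column 176 for both), so I push down in small steps watching the force.

```bash
python3 -m creep '[[[0.001,0.001,0,0.0004,-0.0003,0.004,0.0],[0,0,0,0,0,0.003,0],[0,0,0,0,0,0.003,0],[0,0,0,0,0,0.002,0]]]' 40; python3 st.py .6021 -.0120 .206 -93.2
```

```text
t: 7.12
eef_pos: [0.603, -0.0111, 0.2005]
tool_rot: [0.001, -0.688, 0.726, -0.001]
contact_force: [-0.9, -0.6, -0.5]
gripper_width: 0.136
t 7.12 p [ 0.603  -0.0111  0.2005] jaw -93.05 levelturn -0.0034 0.0006 F [-0.9 -0.6 -0.5] T [ 0.02  0.01 -0.06] w 11.6 q7 -1.8
toolshift [ 0.0009  0.0008 -0.0055]
turn z rad 0.0026
```

The tip is about 6 mm inside the slot with no force. I carry on down.

```bash
python3 -m creep '[[[-0.003,0.001,0.002,0.0006,0.0006,0.005,0.0],[0,0,0,0,0,0.005,0],[0,0,0,0,0,0.005,0],[0,0,0,0,0,0.004,0]]]' 40; python3 st.py .6021 -.0120 .1663 -93.2
```

```text
t: 7.45
eef_pos: [0.6025, -0.0116, 0.18]
tool_rot: [0.0, -0.687, 0.726, -0.0]
contact_force: [-1.2, 0.4, -0.5]
gripper_width: 0.138
t 7.45 p [ 0.6025 -0.0116  0.18  ] jaw -93.17 levelturn -0.0008 -0.0004 F [-1.2  0.4 -0.5] T [-0.03  0.01 -0.  ] w 11.8 q7 -1.81
toolshift [0.0004 0.0004 0.0137]
turn z rad 0.0005
```

```bash
python3 -m creep '[[[0,0,0,0.0003,0.0002,0.005,0.0],[0,0,0,0,0,0.004,0],[0,0,0,0,0,0.003,0],[0,0,0,0,0,0.001,0]]]' 40; python3 st.py .6021 -.0120 .1663 -93.2
```

```text
t: 7.78
eef_pos: [0.602, -0.012, 0.1656]
tool_rot: [-0.0, -0.687, 0.726, 0.0]
contact_force: [-7.2, -0.6, 21.8]
gripper_width: 0.136
t 7.78 p [ 0.602  -0.012   0.1656] jaw -93.19 levelturn 0.0006 -0.0007 F [-7.2 -0.6 21.8] T [-0.09  1.57 -0.01] w 11.6 q7 -1.81
toolshift [-0.     -0.0001 -0.0007]
turn z rad 0.0003
```

The shoulders bottomed at TCP z 0.1656 (predicted 0.1663) with about 22 N. I relax, release and rise a little.

```bash
python3 -m creep '[[[0,0,0,0,0,0,0.0],[0,0,0,0,0,0,0.02],[0,0,0,0,0,0,0.035],[0,0,0,0,0,0,0.04]]]' 40; python3 st.py .6021 -.0120 .1663 -93.2;
python3 -m creep '[[[0,0,0,0,0,-0.01,0.04],[0,0,0,0,0,-0.02,0.04],[0,0,0,0,0,-0.03,0.04],[0,0,0,0,0,-0.03,0.04],[0,0,0,0,0,-0.01,0.04],[0,0,0,0,0,0,0.04]]]'
python3 st.py .5928 -.1826 .25 -93.2
python3 - <<'E'
from h import *
import pickle
c=cam('wrist');pickle.dump(c,open('wrist4.pkl','wb'));save(c,'wrist4.png')
c=cam('scene');pickle.dump(c,open('scene4.pkl','wb'));save(c,'scene4c.png',(190,130,300,250),5)
E
```

```text
t: 8.12
eef_pos: [0.6025, -0.012, 0.1661]
tool_rot: [0.0, -0.687, 0.727, -0.0]
contact_force: [0.3, 0.0, -0.0]
gripper_width: 0.468
t 8.12 p [ 0.6025 -0.012   0.1661] jaw -93.19 levelturn -0.0008 -0.0006 F [ 0.3  0.  -0. ] T [0.   0.01 0.03] w 39.9 q7 -1.81
toolshift [ 0.0001  0.0004 -0.0002]
turn z rad 0.0002
t: 8.62
eef_pos: [0.6016, -0.0118, 0.271]
tool_rot: [-0.001, -0.687, 0.726, 0.001]
contact_force: [0.4, -0.3, 0.3]
gripper_width: 0.469
t 8.62 p [ 0.6016 -0.0118  0.271 ] jaw -93.17 levelturn 0.0029 -0.0006 F [ 0.4 -0.3  0.3] T [-0.02  0.01 -0.  ] w 40.1 q7 -1.78
toolshift [ 0.171  -0.0007  0.0211]
turn z rad 0.0005
```

View pics/wrist4.png

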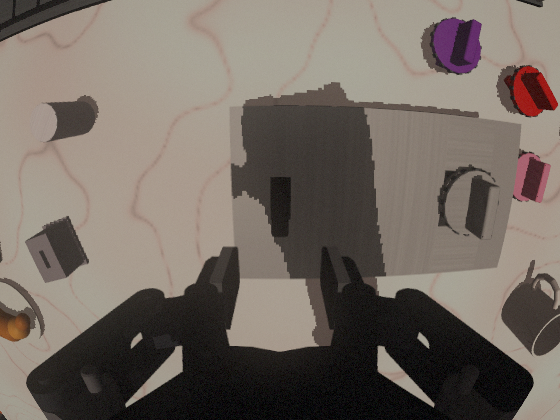

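View pics/scene4c.png

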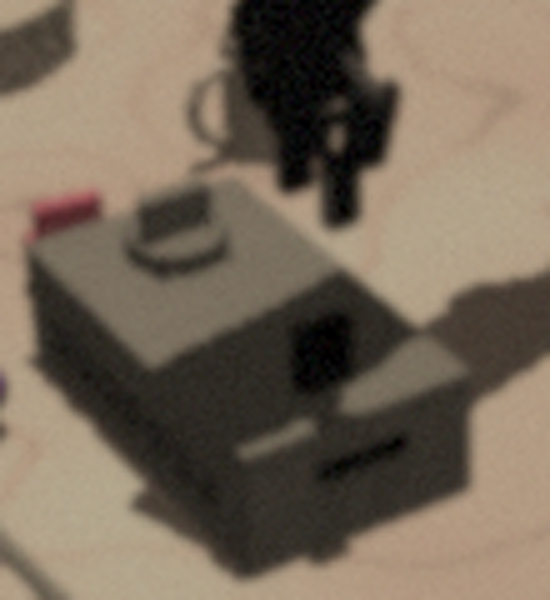

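The gauge stands upright in the slot (wrist view at (281,206), and the scene view agrees). I move over to the steel cap and check the gauge's height on the way.

```bash
python3 -m creep '[[[0.002,0,0,0.025,0,0.004,0.04],[0,0,0,0.035,0,0.004,0.04],[0,0,0,0.035,0,0.004,0.04],[0,0,0,0.035,0,0.004,0.04],[0,0,0,0.025,0,0.004,0.04],[0,0,0,0.005,0,0,0.04],[0,0,0,0,0,0,0.04]]]'
python3 st.py .5928 -.1826 .165 -93.2
python3 - <<'E'
from h import *
import pickle
c=pickle.load(open('wrist4.pkl','rb'));P=pts(c);m=np.zeros((420,560),bool);m[170:245,262:300]=1;m&=(P[...,2]>.11)&(P[...,2]<.14)
q=P[m]*1000;print('gauge',len(q),np.percentile(q[:,2],[5,50,95]),cv2.minAreaRect(q[:,:2].astype(np.float32)))
c=cam('wrist');pickle.dump(c,open('wrist5.pkl','wb'));save(c,'wrist5.png');P=pts(c)
m=(P[...,2]>.122)&(P[...,2]<.136)&(c['range_z']>0);m[:140]=0;m[300:]=0;m[:,:240]=0;m[:,340:]=0
n,l,s,_=cv2.connectedComponentsWithStats(m.astype(np.uint8))
for i in range(1,n):
    if s[i,4]>60:
        q=P[l==i]*1000;print(s[i],q.mean(0),cv2.minAreaRect(q[:,:2].astype(np.float32)))
E
```

```text
t: 9.3
eef_pos: [0.5868, -0.174, 0.2353]
tool_rot: [-0.006, -0.69, 0.724, 0.009]
contact_force: [-0.6, 0.3, 0.4]
gripper_width: 0.472
t 9.3 p [ 0.5868 -0.174   0.2353] jaw -92.73 levelturn 0.0212 0.0028 F [-0.6  0.3  0.4] T [-0.01 -0.01 -0.03] w 40.3 q7 -1.49
toolshift [ 0.0085 -0.0079  0.0701]
turn z rad 0.0083
gauge 886 [118.57493744 125.93698907 127.14153614] ((601.3310546875, -11.32241153717041), (11.958963394165039, 35.87001037597656), 86.96916961669922)
[ 284  181   21   76 1527] [ 594.05408823 -181.59214509  129.83737881] ((592.2828369140625, -181.75872802734375), (11.71257209777832, 45.26168441772461), 87.52113342285156)
```

View pics/wrist5.png

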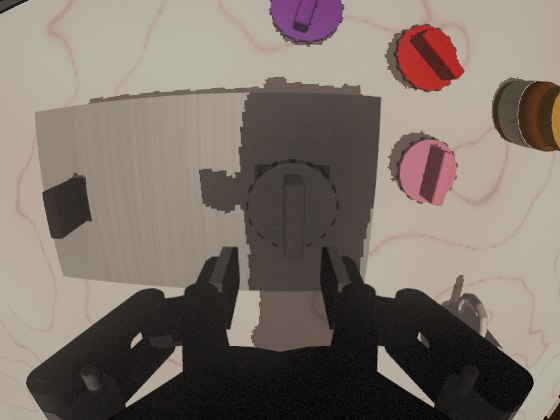

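The gauge top measures 126 mm (home is 125). The cap bar is at (592.3,-181.8), z 130, 45×11.7 mm, yaw -2.5°, which matches the steel cap, dead centre at column 293. I level and move over it.

```bash
python3 -m creep '[[[0.015,0.002,0,0.006,-0.005,0.02,0.04],[0.003,0,0,0,0,0.015,0.04],[0,0,0,0,0,0,0.04]]]'
python3 st.py .5923 -.1818 .177 -92.5
```

```text
t: 9.6
eef_pos: [0.5915, -0.1747, 0.1978]
tool_rot: [0.0, -0.692, 0.722, 0.003]
contact_force: [0.0, 0.6, -0.4]
gripper_width: 0.465
t 9.6 p [ 0.5915 -0.1747  0.1978] jaw -92.44 levelturn 0.0038 0.0036 F [ 0.   0.6 -0.4] T [0.05 0.03 0.02] w 39.7 q7 -1.49
toolshift [ 0.0071 -0.0012  0.0208]
turn z rad 0.0011
```

```bash
python3 -m creep '[[[0.003,0.003,0,0.0065,-0.001,0.009,0.04],[0,0,0,0,0,0.008,0.04],[0,0,0,0,0,0.002,0.04],[0,0,0,0,0,0,0.04]]]'
python3 st.py .5923 -.1818 .177 -92.5
```

```text
t: 9.93
eef_pos: [0.5931, -0.1765, 0.1773]
tool_rot: [0.0, -0.694, 0.72, 0.001]
contact_force: [-0.0, -0.1, 0.6]
gripper_width: 0.47
t 9.93 p [ 0.5931 -0.1765  0.1773] jaw -92.05 levelturn 0.0014 0.0027 F [-0.  -0.1  0.6] T [0.04 0.05 0.03] w 40.1 q7 -1.49
toolshift [0.0053 0.0006 0.0003]
turn z rad 0.0079
```

```bash
python3 -m creep '[[[0.001,0.002,0.006,0.0055,0.0006,0,0.04],[0,0,0,0,0,0,0.04]]]'
python3 st.py .5923 -.1818 .177 -92.5
```

```text
t: 10.1
eef_pos: [0.5927, -0.1816, 0.1778]
tool_rot: [0.0, -0.692, 0.721, 0.0]
contact_force: [0.6, -0.9, -0.1]
gripper_width: 0.468
t 10.1 p [ 0.5927 -0.1816  0.1778] jaw -92.35 levelturn -0.0002 0.0007 F [ 0.6 -0.9 -0.1] T [-0.05  0.01  0.01] w 39.9 q7 -1.48
toolshift [0.0002 0.0004 0.0008]
turn z rad 0.0026
```

```bash
python3 -m creep '[[[0,0,0.002,0,0,0.0005,0.02],[0,0,0,0,0,0,0.0],[0,0,0,0,0,0,0.0],[0,0,0,0,0,0,0.0],[0,0,0,0,0,0,0]]]' 50
python3 st.py .5923 -.1818 .177 -92.5
```

```text
t: 10.52
eef_pos: [0.5931, -0.1822, 0.1787]
tool_rot: [0.001, -0.691, 0.723, -0.001]
contact_force: [-0.8, 0.1, -1.6]
gripper_width: 0.132
t 10.52 p [ 0.5931 -0.1822  0.1787] jaw -92.53 levelturn -0.0023 0.0003 F [-0.8  0.1 -1.6] T [0.05 0.02 0.01] w 11.3 q7 -1.49
toolshift [-0.0004  0.0008  0.0017]
turn z rad -0.0006
```

The bar is gripped (11.3 mm). Now I feel for the thread direction, trying clockwise first (+ tool z).

```bash
python3 -m creep '[[[0,0,0.04,0,0,0,0],[0,0,0.04,0,0,0,0]]]'
python3 st.py .5926 -.1820 .1785 -92.5
python3 -m creep '[[[0,0,0.04,0,0,0,0],[0,0,0.04,0,0,0,0]]]'
python3 st.py .5926 -.1820 .1785 -92.5
```

```text
t: 10.68
eef_pos: [0.5929, -0.1822, 0.1786]
tool_rot: [0.001, -0.661, 0.75, -0.001]
contact_force: [0.5, 0.3, -1.0]
gripper_width: 0.125
t 10.68 p [ 0.5929 -0.1822  0.1786] jaw -97.21 levelturn -0.002 0.0007 F [ 0.5  0.3 -1. ] T [-0.03  0.02  0.05] w 10.7 q7 -1.56
toolshift [-0.0002  0.0003  0.0001]
turn z rad -0.0822
t: 10.85
eef_pos: [0.5929, -0.1822, 0.1786]
tool_rot: [0.001, -0.631, 0.776, -0.001]
contact_force: [-0.7, -0.8, -0.7]
gripper_width: 0.129
t 10.85 p [ 0.5929 -0.1822  0.1786] jaw -101.81 levelturn -0.002 -0.0001 F [-0.7 -0.8 -0.7] T [-0.1   0.1   1.36] w 11.0 q7 -1.63
toolshift [-0.0002  0.0003  0.0001]
turn z rad -0.1624
```

```bash
python3 -m creep '[[[0,0,0.02,0,0,0,0]]]'
python3 st.py .5926 -.1820 .1785 -92.5
```

```text
t: 10.93
eef_pos: [0.5929, -0.1822, 0.1786]
tool_rot: [0.0, -0.624, 0.782, -0.001]
contact_force: [-1.1, -1.3, -0.7]
gripper_width: 0.128
t 10.93 p [ 0.5929 -0.1822  0.1786] jaw -102.85 levelturn -0.002 -0.0012 F [-1.1 -1.3 -0.7] T [-0.23  0.04  1.58] w 11.0 q7 -1.64
toolshift [-0.0001  0.0003  0.0001]
turn z rad -0.1806
```

Clockwise meets a stop after about 8–9°, with the torque jumping to 1.6 N m from 0.05. So it opens anticlockwise, and I reverse.

```bash
python3 -m creep '[[[0,0,-0.05,0,0,0,0],[0,0,-0.08,0,0,0,0],[0,0,-0.08,0,0,0,0],[0,0,-0.08,0,0,0,0],[0,0,-0.08,0,0,0,0]]]'
python3 st.py .5926 -.1820 .1785 -32.5
python3 -m creep '[[[0.0,0,-0.08,0,0,0,0],[0,0,-0.08,0,0,0,0],[0,0,-0.08,0,0,0,0],[0,0,-0.08,0,0,0,0],[0,0,-0.08,0,0,0,0]]]'
python3 st.py .5926 -.1820 .1785 -32.5
```

```text
t: 11.35
eef_pos: [0.5937, -0.1814, 0.1786]
tool_rot: [-0.0, 0.762, -0.648, 0.002]
contact_force: [0.4, -0.1, -1.9]
gripper_width: 0.127
t 11.35 p [ 0.5937 -0.1814  0.1786] jaw -80.8 levelturn -0.0028 -0.0025 F [ 0.4 -0.1 -1.9] T [ 0.1  -0.09 -0.02] w 10.8 q7 -1.31
toolshift [0.0005 0.0012 0.0001]
turn z rad -0.8431
t: 11.77
eef_pos: [0.5942, -0.1799, 0.1786]
tool_rot: [-0.002, 0.879, -0.476, 0.002]
contact_force: [-0.0, 0.9, -0.5]
gripper_width: 0.127
t 11.77 p [ 0.5942 -0.1799  0.1786] jaw -56.86 levelturn -0.0043 -0.0014 F [-0.   0.9 -0.5] T [ 0.24  0.02 -0.09] w 10.9 q7 -0.95
toolshift [0.0009 0.0025 0.0001]
turn z rad -0.4252
```

It turns lightly anticlockwise, now 36° past the closed pose. I carry on with a slight recentring.

```bash
python3 -m creep '[[[0.002,0,-0.07,0.001,0.002,0,0],[0,0,-0.07,0,0,0,0],[0,0,-0.07,0,0,0,0],[0,0,-0.07,0,0,0,0],[0,0,-0.06,0,0,0,0]]]'
python3 st.py .5926 -.1820 .1785 -32.5
python3 -m creep '[[[0.0,0,-0.05,0,0,0,0],[0,0,-0.05,0,0,0,0]]]'
python3 st.py .5926 -.1820 .1785 -32.5
```

```text
t: 12.18
eef_pos: [0.5921, -0.18, 0.1787]
tool_rot: [-0.004, 0.95, -0.313, 0.001]
contact_force: [-1.1, 0.2, 1.1]
gripper_width: 0.124
t 12.18 p [ 0.5921 -0.18    0.1787] jaw -36.48 levelturn -0.007 0.0011 F [-1.1  0.2  1.1] T [ 0.05  0.28 -0.1 ] w 10.6 q7 -0.64
toolshift [0.0016 0.0013 0.0002]
turn z rad -0.0694
t: 12.35
eef_pos: [0.593, -0.1803, 0.1788]
tool_rot: [-0.004, 0.965, -0.263, 0.002]
contact_force: [3.3, -0.7, -4.9]
gripper_width: 0.131
t 12.35 p [ 0.593  -0.1803  0.1788] jaw -30.51 levelturn -0.0087 -0.0019 F [ 3.3 -0.7 -4.9] T [-0.27 -0.91 -0.08] w 11.2 q7 -0.55
toolshift [0.0005 0.0016 0.0003]
turn z rad 0.0347
```

```bash
python3 -m creep '[[[0.004,0,-0.04,0,0.001,0,0],[0.003,0,-0.04,0,0,0,0]]]'
python3 st.py .5926 -.1820 .1785 -32.5
python3 -m creep '[[[0.0,0,-0.03,0,0,0,0]]]'
python3 st.py .5926 -.1820 .1785 -32.5
```

```text
t: 12.52
eef_pos: [0.5929, -0.1809, 0.1789]
tool_rot: [-0.008, 0.974, -0.224, 0.004]
contact_force: [-1.5, 0.4, 1.0]
gripper_width: 0.126
t 12.52 p [ 0.5929 -0.1809  0.1789] jaw -25.94 levelturn -0.018 -0.0031 F [-1.5  0.4  1. ] T [-0.19  0.44 -1.37] w 10.8 q7 -0.47
toolshift [0.0002 0.0011 0.0003]
turn z rad 0.1145
t: 12.6
eef_pos: [0.5929, -0.1811, 0.1789]
tool_rot: [-0.009, 0.977, -0.211, 0.003]
contact_force: [0.4, 1.4, -0.8]
gripper_width: 0.127
t 12.6 p [ 0.5929 -0.1811  0.1789] jaw -24.4 levelturn -0.0194 -0.0029 F [ 0.4  1.4 -0.8] T [ 0.12  0.08 -1.81] w 10.9 q7 -0.45
toolshift [0.0001 0.001  0.0004]
turn z rad 0.1414
```

Hard stop reached: the torque is -1.8 N m after about 66° of hand turn. I correct a 1° tilt and start lifting straight up gently.

```bash
python3 -m creep '[[[-0.012,-0.002,-0.01,0,0.0005,0,0],[-0.006,0,-0.006,0,0,-0.002,0],[0,0,-0.004,0,0,-0.002,0]]]'
python3 st.py .5926 -.1820 .1785 -32.5
python3 -m creep '[[[0,0,0,0,0,-0.003,0],[0,0,0,0,0,-0.003,0]]]'
python3 st.py .5926 -.1820 .1785 -32.5
```

```text
t: 12.85
eef_pos: [0.5931, -0.1803, 0.1792]
tool_rot: [-0.004, 0.978, -0.208, 0.001]
contact_force: [7.9, -1.3, -19.1]
gripper_width: 0.128
t 12.85 p [ 0.5931 -0.1803  0.1792] jaw -24.0 levelturn -0.0087 0.0003 F [  7.9  -1.3 -19.1] T [-0.31 -1.93 -1.64] w 11.0 q7 -0.45
toolshift [0.0002 0.0017 0.0006]
turn z rad 0.1484
t: 13.02
eef_pos: [0.5929, -0.1807, 0.1792]
tool_rot: [-0.006, 0.977, -0.213, 0.0]
contact_force: [10.1, -0.5, -25.9]
gripper_width: 0.126
t 13.02 p [ 0.5929 -0.1807  0.1792] jaw -24.55 levelturn -0.0128 0.0022 F [ 10.1  -0.5 -25.9] T [-0.26 -2.48 -1.57] w 10.7 q7 -0.45
toolshift [0.0002 0.0013 0.0007]
turn z rad 0.1388
```

It's still held down at 26 N. I'll stop pulling and look at the bar's angle before doing anything else.

```bash
python3 -m creep '[[[0,0,0,0,0,0.0005,0]]]'; python3 st.py
python3 - <<'E'
from h import *
import pickle
c=cam('wrist');pickle.dump(c,open('wrist6.pkl','wb'));save(c,'wrist6.png',(180,120,400,340),2.7)
c=cam('top');pickle.dump(c,open('top6.pkl','wb'));save(c,'top6c.png',(330,160,395,225),8)
c=cam('scene');pickle.dump(c,open('scene6.pkl','wb'));save(c,'scene6c.png',(190,110,270,220),6)
E
```

```text
t: 13.1
eef_pos: [0.5937, -0.181, 0.1787]
tool_rot: [-0.007, 0.977, -0.215, 0.001]
contact_force: [-5.5, 2.4, 25.0]
gripper_width: 0.129
t 13.1 p [ 0.5937 -0.181   0.1787] jaw -24.85 levelturn -0.0143 0.0016 F [-5.5  2.4 25. ] T [ 0.53  1.45 -1.53] w 11.0 q7 -0.46
```

View pics/wrist6.png

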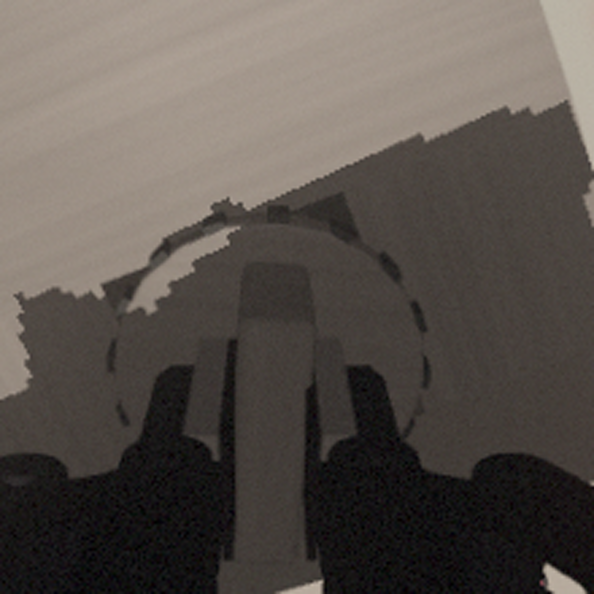

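View pics/scene6c.png

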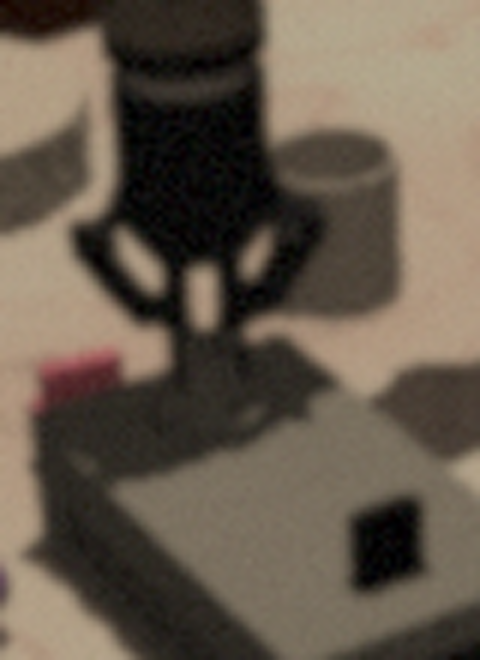

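The bar is still between the pads. I'll measure its actual angle from the range points.

```bash
python3 - <<'E'
from h import *
import pickle
c=pickle.load(open('wrist6.pkl','rb'));P=pts(c)
m=np.zeros((420,560),bool);m[232:332,255:305]=1;m&=(P[...,2]>.1255)&(P[...,2]<.135)
n,l,s,_=cv2.connectedComponentsWithStats(m.astype(np.uint8))
for i in range(1,n):
    if s[i,4]>60:
        q=P[l==i]*1000;print(s[i],q.mean(0),cv2.minAreaRect(q[:,:2].astype(np.float32)))
# edge line fits on image for top face: per row left/right edges
m2=(l==1+np.argmax(s[1:,4]))
L=[];Rr=[]
for r in range(240,330):
    u=np.nonzero(m2[r])[0]
    if len(u)>8: L.append(onplane(c,u[0],r,.129)[:2]);Rr.append(onplane(c,u[-1],r,.129)[:2])
for E in(L,Rr):
    E=np.array(E,np.float32);vx,vy,x0,y0=cv2.fitLine(E,cv2.DIST_HUBER,0,.01,.01).ravel();print(len(E),np.degrees(np.arctan2(vy,vx)),x0,y0)
zz=P[...,2];print(np.median(zz[m2]))
E
```

```text
[ 255  234   50   95 2773] [ 594.66231456 -176.61274425  130.15790337] ((591.3086547851562, -178.67674255371094), (46.22822952270508, 20.429540634155273), 54.57185363769531)
89 64.21411 0.5880129 -0.17726651
89 62.039536 0.5963087 -0.18594766
0.13021802973485913
```

```bash
python3 - <<'E'
from h import *
import pickle
c=pickle.load(open('wrist6.pkl','rb'))
im=cv2.convertScaleAbs(c['color'][215:345,225:330,::-1],alpha=2.5);cv2.imwrite('pics/w6b.png',cv2.resize(im,None,fx=4.5,fy=4.5,interpolation=cv2.INTER_CUBIC))
E
```

```text
(no output)
```

View pics/w6b.png

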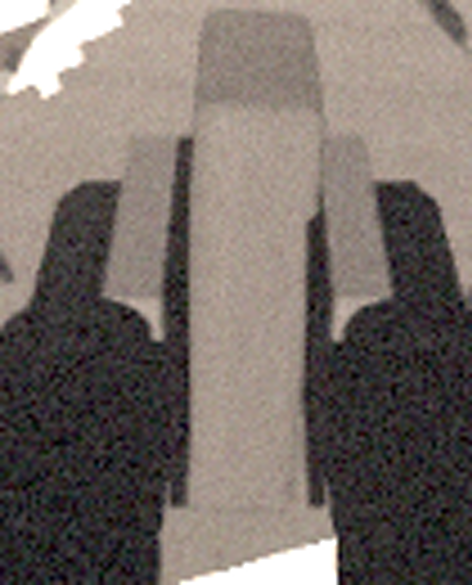

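```bash
python3 - <<'E'
from h import *
import pickle
c=pickle.load(open('wrist6.pkl','rb'));g=cv2.GaussianBlur(cv2.cvtColor(c['color'],cv2.COLOR_RGB2GRAY),(3,3),0).astype(float)
gx=cv2.Sobel(g,cv2.CV_64F,1,0)
def fit(rows,u0,u1,sg):
    pt=[]
    for r in rows:
        u=u0+np.argmax(sg*gx[r,u0:u1]);
        pt.append((u,r))
    pt=np.array(pt,float);W=onplane(c,pt[:,0],pt[:,1],.129)[:,:2].astype(np.float32)*1000
    vx,vy,x0,y0=cv2.fitLine(W,cv2.DIST_HUBER,0,.01,.01).ravel();print(pt[0],pt[-1],np.degrees(np.arctan2(vy,vx)),x0,y0)
fit(range(250,324),262,272,1)
fit(range(240,262),290,301,-1)
fit(range(265,322),290,298,-1)
# far end edge
top=[]
for u in range(271,294):
    top.append((u,231+np.argmax(cv2.Sobel(g,cv2.CV_64F,0,1)[231:246,u])))
t=np.array(top,float);W=onplane(c,t[:,0],t[:,1],.129)[:,:2].astype(np.float32)*1000
vx,vy,x0,y0=cv2.fitLine(W,cv2.DIST_HUBER,0,.01,.01).ravel();print('end',np.degrees(np.arctan2(vy,vx))+90,x0,y0)
# pads inner/top edge direction = hand
o=get_obs();
# calibration check: same edge fits for closed cap in wrist5
c=pickle.load(open('wrist5.pkl','rb'));g=cv2.GaussianBlur(cv2.cvtColor(c['color'],cv2.COLOR_RGB2GRAY),(3,3),0).astype(float)
P=pts(c);m=(P[...,2]>.1255)&(P[...,2]<.136);m[:140]=0;m[300:]=0;m[:,:270]=0;m[:,:270]=0;m[:,320:]=0
L=[];Q=[]
for r in range(190,250):
    u=np.nonzero(m[r])[0]
    if len(u)>5:L.append((u[0],r));Q.append((u[-1],r))
for E in(L,Q):
    E=np.array(E,float);W=onplane(c,E[:,0],E[:,1],.129)[:,:2].astype(np.float32)*1000
    vx,vy,x0,y0=cv2.fitLine(W,cv2.DIST_HUBER,0,.01,.01).ravel();print('closed',E[0],E[-1],np.degrees(np.arctan2(vy,vx)),x0,y0)
E
```

```text
[267. 250.] [266. 323.] 64.17444 586.8474 -180.27316
[294. 240.] [295. 261.] 65.40164 605.6626 -167.57399
[293. 265.] [293. 321.] 65.45957 596.5965 -185.33807
end 61.246902 602.9418 -160.27779
closed [284. 190.] [284. 249.] -2.4908369 592.401 -175.91168
closed [304. 190.] [303. 249.] -2.674104 592.9635 -187.26466
```

The bar follows the hand, now 67° from closed. I'm still leaning on the stop with 1.6 N m, so lug friction is holding it. I ease the torque off, staying within 4° of the stop, level, and lift again.

```bash
python3 -m creep '[[[-0.012,0.001,0.025,0,0,0,0],[0,0,0,0,0,0,0]]]'; python3 st.py .5926 -.1820 .1785 -32.5

```

```text
t: 13.42
eef_pos: [0.5939, -0.1802, 0.1789]
tool_rot: [-0.002, 0.974, -0.229, 0.0]
contact_force: [-0.4, 0.7, -1.7]
gripper_width: 0.128
t 13.42 p [ 0.5939 -0.1802  0.1789] jaw -26.42 levelturn -0.0036 0.0005 F [-0.4  0.7 -1.7] T [ 0.05 -0.13 -1.17] w 10.9 q7 -0.49
toolshift [-0.0003  0.0022  0.0004]
turn z rad 0.1061
```

```bash
python3 -m creep '[[[-0.003,0,0.055,0,0.001,0,0],[0,0,0,0,0,0,0]]]'; python3 st.py .5926 -.1820 .1785 -32.5

```

```text
t: 13.58
eef_pos: [0.5936, -0.1804, 0.1788]
tool_rot: [-0.001, 0.967, -0.254, -0.0]
contact_force: [-0.0, -0.4, -0.7]
gripper_width: 0.128
t 13.58 p [ 0.5936 -0.1804  0.1788] jaw -29.46 levelturn -0.001 0.0004 F [-0.  -0.4 -0.7] T [-0.35 -0.02 -0.29] w 11.0 q7 -0.54
toolshift [-0.0001  0.0019  0.0003]
turn z rad 0.053
```

```bash
python3 -m creep '[[[-0.001,0,0.015,0,0,0,0],[0,0,0,0,0,-0.003,0],[0,0,0,0,0,-0.003,0]]]'; python3 st.py .5926 -.1820 .1785 -32.5

```

```text
t: 13.83
eef_pos: [0.5932, -0.1808, 0.1843]
tool_rot: [0.001, 0.966, -0.258, -0.0]
contact_force: [1.6, -0.5, -3.5]
gripper_width: 0.129
t 13.83 p [ 0.5932 -0.1808  0.1843] jaw -29.94 levelturn 0.0019 0.0004 F [ 1.6 -0.5 -3.5] T [-0.19 -0.4  -0.04] w 11.0 q7 -0.55
toolshift [0.0001 0.0013 0.0058]
turn z rad 0.0447
```

It's lifting freely (5.5 mm, 3.5 N). I continue straight up.

```bash
python3 -m creep '[[[0.001,0,0,0,0,-0.006,0],[0,0,0,0,0,-0.008,0],[0,0,0,0,0,-0.01,0],[0,0,0,0,0,-0.01,0]]]' 60; python3 st.py .5932 -.1808 .33 -30
python3 -m creep '[[[0.0,0,0,0,0,-0.012,0],[0,0,0,0,0,-0.015,0],[0,0,0,0,0,-0.02,0],[0,0,0,0,0,-0.02,0],[0,0,0,0,0,-0.02,0],[0,0,0,0,0,-0.012,0],[0,0,0,0,0,-0.006,0],[0,0,0,0,0,0,0],[0,0,0,0,0,0,0]]]' 60; python3 st.py .5932 -.1808 .33 -30
```

```text
t: 14.17
eef_pos: [0.5909, -0.1809, 0.2195]
tool_rot: [0.001, 0.966, -0.257, -0.003]
contact_force: [0.7, -0.4, -2.4]
gripper_width: 0.124
t 14.17 p [ 0.5909 -0.1809  0.2195] jaw -29.75 levelturn 0.0034 0.0063 F [ 0.7 -0.4 -2.4] T [-0.01 -0.01 -0.  ] w 10.5 q7 -0.52
toolshift [ 0.0012 -0.0008 -0.1106]
turn z rad 0.0044
t: 14.92
eef_pos: [0.5915, -0.1799, 0.342]
tool_rot: [0.001, 0.967, -0.255, 0.001]
contact_force: [0.4, 0.4, -1.8]
gripper_width: 0.125
t 14.92 p [ 0.5915 -0.1799  0.342 ] jaw -29.61 levelturn 0.0015 -0.002 F [ 0.4  0.4 -1.8] T [ 0.05  0.04 -0.02] w 10.7 q7 -0.47
toolshift [ 0.0019 -0.0001  0.012 ]
turn z rad 0.0069
```

```bash
python3 -m creep '[[[0,0,0,0,0,0,0],[0,0,0,0,0,0,0],[0,0,0,0,0,0,0]]]'; python3 st.py
python3 - <<'E'
from h import *
import pickle
a=pickle.load(open('top0.pkl','rb'))['color'].astype(int)
c=cam('top');save(c,'top7.png')
c=cam('scene');save(c,'scene7.png',(110,60,390,300),2.5)
P=pts(c);m=np.zeros((420,560),bool);m[120:230,160:300]=1
q=P[m&(P[...,2]>.11)&(P[...,2]<.135)&(abs(P[...,0]-.602)<.03)&(abs(P[...,1]+.012)<.03)]*1000;print('gauge',len(q),np.percentile(q,[2,50,98],axis=0))
w=cam('wrist');save(w,'wrist7.png')
E
```

```text
t: 15.17
eef_pos: [0.5905, -0.1797, 0.3402]
tool_rot: [0.001, 0.967, -0.255, -0.001]
contact_force: [-0.6, 0.9, -2.1]
gripper_width: 0.131
t 15.17 p [ 0.5905 -0.1797  0.3402] jaw -29.58 levelturn 0.0024 0.001 F [-0.6  0.9 -2.1] T [-0.05 -0.01  0.07] w 11.2 q7 -0.47
gauge 88 [[586.98275734 -15.22256572 110.4909088 ]
 [607.16608278  -6.08138515 121.07091055]
 [621.55044904  -1.94301359 128.49497868]]
```

View pics/scene7.png

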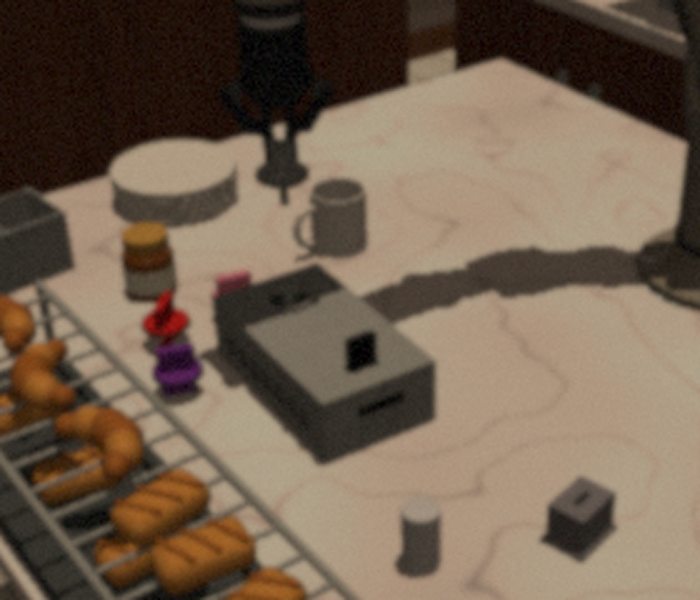

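View pics/wrist7.png

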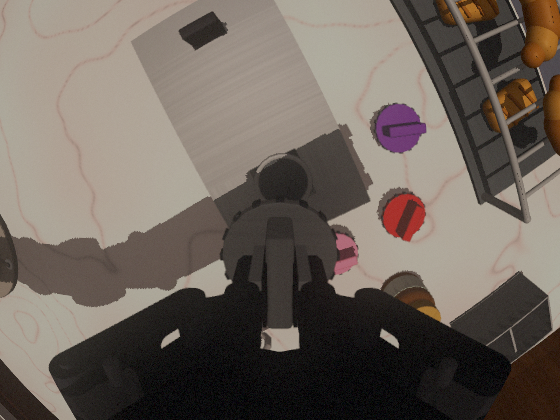

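View pics/top7.png

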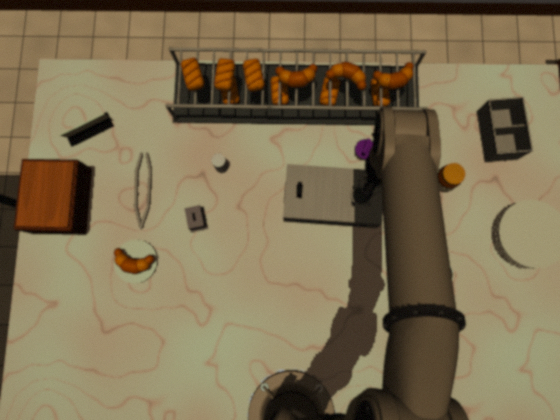

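The cap hangs level in the jaws (scene crop (282,170)), its lug clear above the open neck. The gauge stands in the slot at crop (360,352). The shaker, tongs, plate, purple look-alike, jar and stand are where they were in the top view. I hand in.

```bash
python3 - <<'E'
from station import get_obs,hand_in
import numpy as np
print(np.abs(get_obs()['joint_vel']).max());print(hand_in())
E
```

```text
0.005422728975671712
the job is handed in; nothing more can be done
None
```

The job is handed in at about 15.3 s of the 51 s allowed. The gauge is home in the tank's slot, and the arm is holding the filler cap clear of its neck.

- **Gauge:** I took it from its stand and pushed it into the slot until the shoulders met the tank (about 22 N). The tool stopped within 1 mm of the predicted height, and the handle's top then measured 126 mm against 125 mm for home. In the last scene picture it still stands upright, though range points there were too sparse for a fine check.
- **Cap:** Turned clockwise it hit a stop after about 9°. It opens anticlockwise, with its stop at about 62°.
- **First lift failed:** I was still leaning on the stop with about 1.6 N m and the cap stayed down at 26 N. After easing the torque off it lifted freely, taking 3.5 N.
- **At hand-in:** The cap was level within about 0.2° and nearly still. I calculate its lug was about 13 cm above the neck, with the wrist carrying about 2 N, which is the cap's weight.
- **Other things:** By eye in the last pictures they have not moved. The arm hid the pink and red look-alikes and the mug from the top camera. The red one and the mug show in the scene view, and the pink one only partly.

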